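# Test tap bushings on a gauge pin and sort them

## Task

Two white bushings for the kitchen tap look alike from outside, but only one has a clear bore. Use the leaning gauge pin to find it, without forcing: the good one must be slid right down onto the pin's shoulder and kept there for a moment; the flawed one stops part-way. Then leave the good bushing in the large bowl and the flawed one in the small bowl, both on the worktop in front of the dish rack, and leave the other things alone.

Things in the scene. Friction and masses are not known exactly. Their poses are not given: they have to be found in the camera images.
- bushing_1: white plastic tube standing upright, outer diameter 36 mm, 50 mm tall, bore 24 mm at both ends, 42 to 85 g; looks like the other one from outside. In one of the two, not known which, flash narrows the bore to 12 mm over the middle 14 mm: the pin enters it only 22 mm, from either end. Origin: centre of its underside, z along the tube.
- bushing_2: white plastic tube standing upright, outer diameter 36 mm, 50 mm tall, bore 24 mm at both ends, 42 to 85 g; looks like the other one from outside. In one of the two, not known which, flash narrows the bore to 12 mm over the middle 14 mm: the pin enters it only 22 mm, from either end. Origin: centre of its underside, z along the tube.
- bushing_1_center (a point): middle of bushing_1, on its axis, 25 mm from either end.
- bushing_2_center (a point): middle of bushing_2, on its axis, 25 mm from either end.
- gauge_pin: fixed steel pin, 18 mm diameter, 62 mm long (last 10 mm taper to 9), on an aluminium base 120 x 80 x 14 mm, leaning 30 degrees from vertical, tip roughly toward the robot. Origin: pin axis at the 34 mm wide flat shoulder at its foot, 56 mm above the worktop; z along the pin to its tip, y level. The flawed bushing stops with its lower end 40 mm short of the shoulder.
- pin_tip (a point): centre of the pin's tip, 62 mm from the shoulder along the pin.
- large_bowl: the larger bowl, round, plain, 150 mm across and 70 mm tall, for the good bushing; inner floor 9 mm above the worktop. Loose. Origin at the centre of its underside.
- small_bowl: the smaller bowl on the worktop (not the one in the dish rack), round, 115 mm across and 50 mm tall, for the flawed bushing; inner floor 9 mm above the worktop. Loose. Origin at the centre of its underside.
- salt_shaker: salt shaker, 44 mm wide, 90 mm tall, behind the work. Origin at the centre of its underside. Bystander.
- fish_tin: round food tin, 75 mm wide, 58 mm tall, to the right. Origin at the centre of its underside. Bystander.
- tea_light: tea light in a round metal cup, 38 mm wide, 15 mm tall, to the left. Origin at the centre of its underside. Bystander.
There are look-alikes about, which are no part of the job. What is shaped like the bushing_2 but purple or turquoise is not meant.

How it is judged:
By the outcome, as a careful person would: the job done as asked, in the order asked, and still so for the second after the job is handed in, with the robot touching nothing.
It also fails if it takes over 72 s, if anything falls off the work surface, if the arm or the gripper's body presses on something with over 40 N, if the wrist force passes 120 N, or if a joint passes its speed limit or range.

## Robot

A 6-joint arm with a two-finger parallel gripper is mounted at the origin on a cart in front of the work surface, level with it; the furniture and walls round the work are solid. World frame = base frame: x ahead of the robot, y to its left, z up, the work surface at z = 0. Lengths are in m, angles in rad, forces in N, time in s.
With the tool pointing down it reaches from about 0.35 to 0.975 m from the base axis. Payload 4.9 kg.
Tool frame: the origin (TCP) lies on the front face of the gripper's body, between the roots of the fingers; the fingertips stand ctrl.finger_overhang ahead of it and the grasp point (between the pads) lies 54 mm ahead of it (ctrl.finger_overhang is the distance from the TCP to the fingertips, in m); z points along the fingers, y is the line along which they close (so a half turn about z gives the same grasp; the last joint's range is limited). The gripper opens to 85 mm and grips with 20 to 120 N. Pads are 22 mm wide; open, the fingers measure 114 mm over their backs; the gripper's body (76 mm by 85 mm) begins 54 mm behind the grasp point. The pads swing forward as they close: fully open they stand 13 mm farther back than shut.
Start: joints at [-1.309, 0.053, 1.613, -0, 1.476, -0.119], TCP at [0.232, -0.58, 0.304] pointing down, gripper open.
Joint ranges: [-3.01, 3.01], [-1.01, 2.22], [0.06, 2.58], [-1.02, 4.17], [0.09, 2.62], [-3.14, 3.14]. Speed limits (rad/s): [2.57, 2.57, 3.14, 3.14, 3.14, 3.14].

## Interface

Orientations are given as a rotation vector (axis times angle).
In Python, from station import ctrl, vision gives the robot as it stands. The module is installed in compiled form; this text tells all that it offers.
- The arm moves only by the tool drive_tool, never from a script. Its argument "rows" is a list of rows, each a list of 2 entries, a list of its own where there are three numbers: the shift along the tool's x, y, z in m, then the turn about the tool's z in rad. A call has 1 to 10 rows; each row shifts and turns the commanded pose from where the row before left it, along the tool's axes as they then stand; what a row does not reach is not made up. A row lasts 1/10 s, in which the tool goes at most 50 mm and 8.59 degrees, less where a joint would pass 70% of its speed; a pose out of reach is approached as far as the arm can. A call with a gripper value outside its range is refused whole. "jaw" is the closure, from 0 (fully open) to 1 (shut), set as the call begins (left out, the last holds). The fingers move at their own pace and stop on an object; "grip_force" is the grip in N (left out, the last holds). Time passes only in rows, so rows that do not move let the fingers close. It gives the time, the measured TCP pose, the force, the opening and the grip force at its end, in the units of the state.
- ctrl.get_obs(): the state, without advancing time (a new reading comes with each control period).
- vision.get_image(name): name is "scene" or "top"; returns a dict with "image" (420x560x3 uint8, blue, green, red), "vertical_fov" (degrees; the focal length in pixels is half the picture's height over the tangent of half this angle, whatever the lens; pixels are square), "cx", "cy" (the principal point, pixels), "R" (3x3) and "t" (3): a world point X has camera coordinates R X + t. Camera axes: x right, y down, z forward; pixel columns grow to the right and rows downward; lengths in m; the calibration is good to about 2 mm. A picture is of the moment at which its call begins. There is no depth.
- ctrl.finish_job(): hands the job in; it is judged then, once.
The state is a dict: "t": time; "q": joint angles; "dq": joint speeds; "effort": joint torques, N m; "tool_pos": TCP position; "tool_rot": TCP orientation; "contact_force": force on the tool from outside, world axes, zero at the start; "wrist_torque": the same for the moment, N m; "opening": finger opening in m; "grip_force": force on a finger pad.
Only numpy, scipy, OpenCV 4.12 (cv2) and the standard library are available. Lean on these libraries where they do the work, as an engineer would, in place of code of your own. Each camera call takes 0.05 s, during which the arm holds its last target. There are 200 camera calls.

## Working session

There is one attempt and no reset: what is moved stays moved. The work goes in short steps, Python scripts to look and compute and a tool call to move; the robot and the scene stay as the last step left them, time stands still between calls to the robot, and variables do not carry over. Pictures are saved under pics/ and viewed, at most 10 in all, crops included, and the job is handed in when it is done.

Besides the shell and the picture viewer there is one more tool, called after "Call:" in YAML: its name, and indented under it one key for each argument. drive_tool: Moves the arm, as the interface text tells. Its arguments: {"type":"object","properties":{"rows":{"type":"array","items":{"type":"array"}},"jaw":{"type":"number"},"grip_force":{"type":"number"}},"required":["rows"]}

```bash
mkdir -p pics; python3 - <<'E'
from station import ctrl, vision
import cv2, numpy as np
o=ctrl.get_obs(); print(o, ctrl.finger_overhang)
for n in("scene","top"):
    d=vision.get_image(n); cv2.imwrite(f"pics/{n}0.png",d["image"]); print(n,d["vertical_fov"],d["cx"],d["cy"],d["R"],d["t"])
E
```

```text
{'t': 0.0, 'q': array([-1.30901334e+00,  5.33753396e-02,  1.61430406e+00, -6.33383155e-06,
        1.47601026e+00, -1.19018015e-01]), 'dq': array([ 8.95695799e-04,  4.67025787e-05,  1.08440793e-03, -3.53476708e-04,
        7.27010814e-04, -1.79775571e-03]), 'effort': array([-5.11965281e-04, -3.93688238e+01, -3.70175672e+01, -9.79650622e-05,
        7.12157664e-03,  8.62424713e-06]), 'tool_pos': array([ 0.2321539, -0.5797677,  0.3026454]), 'tool_rot': array([-3.08276581e+00, -5.94158406e-01,  2.44647424e-04]), 'contact_force': array([-0.18411114,  0.42217217,  0.54809561]), 'wrist_torque': array([-0.00935917, -0.03126286,  0.0270061 ]), 'grip_force': 0.0, 'opening': 0.08553188807714131} 0.0726
scene 52.301540039580175 283.4869656945075 216.35632429974737 [[-0.50450583 -0.86310044  0.02305416]
 [-0.52921552  0.28802285 -0.79810636]
 [ 0.68220583 -0.41484993 -0.60207536]] [0.28224597 0.41396346 0.81480625]
top 55.60639467406369 278.0348095298515 214.74657344397556 [[ 3.59651347e-03 -9.99993533e-01 -6.24818505e-06]
 [-9.91285047e-01 -3.56437028e-03 -1.31686181e-01]
 [ 1.31685307e-01  4.79804856e-04 -9.91291455e-01]] [-0.01296401  0.628388    1.42435966]
```

View pics/scene0.png

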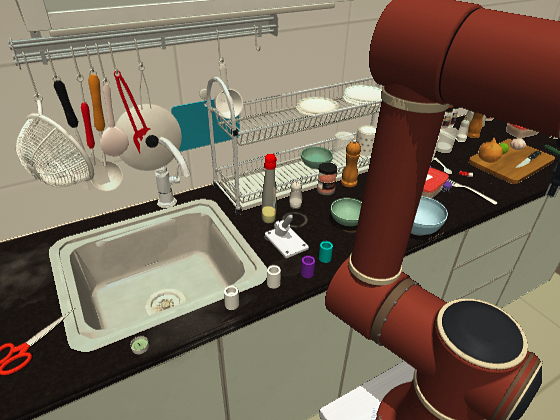

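View pics/top0.png

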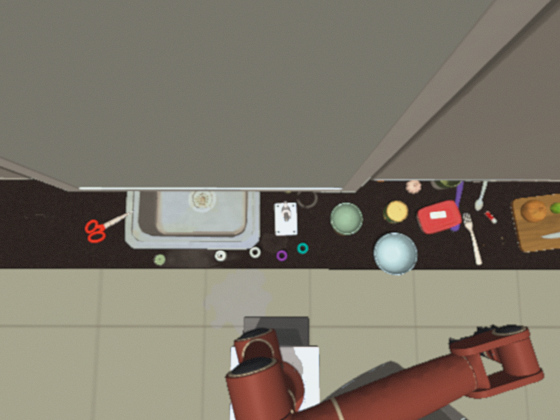

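The top view shows the white bushings at about (220,256) and (255,252). The look-alikes are purple (282,256) and turquoise (303,248). The gauge base is at (286,218), the green small bowl at (347,218) and the pale blue large bowl at (396,253). In the scene view the bushings are at (232,297) and (274,276), and the gauge is at (287,235). The white colour picks out the right pair; I'll confirm it in an enlarged crop.

```bash
cat > h.py <<'E'
import numpy as np, cv2
from station import ctrl, vision
def cam(n):
    d=vision.get_image(n); d["f"]=210/np.tan(np.radians(d["vertical_fov"]/2)); return d
def ray(d,u,v):
    R=np.array(d["R"]);t=np.array(d["t"]); return -R.T@t, R.T@np.array([(u-d["cx"])/d["f"],(v-d["cy"])/d["f"],1])
def onz(d,u,v,z):
    c,r=ray(d,u,v); return c+r*(z-c[2])/r[2]
def proj(d,X):
    p=np.array(d["R"])@np.array(X)+np.array(d["t"]); return d["f"]*p[:2]/p[2]+[d["cx"],d["cy"]]
def tri(*l):
    A=np.zeros((3,3));b=np.zeros(3)
    for d,u,v in l:
        c,r=ray(d,u,v);r=r/np.linalg.norm(r);P=np.eye(3)-np.outer(r,r);A+=P;b+=P@c
    return np.linalg.solve(A,b)
def crop(d,u0,v0,w,h,k): return cv2.resize(d["image"][v0:v0+h,u0:u0+w],None,fx=k,fy=k,interpolation=cv2.INTER_CUBIC)
E
python3 - <<'E'
from h import *
s=cam("scene");t=cam("top")
a=crop(t,205,190,115,75,6.9)[:300]
a=crop(t,205,190,115,75,5);b=crop(s,215,195,130,110,5)
b=cv2.resize(b,None,fx=.6*0.8,fy=.6*.8) if 0 else b
cv2.imwrite("pics/t1.png",crop(t,205,185,130,85,6)); cv2.imwrite("pics/s1.png",crop(s,215,200,130,110,5))
print("cams",ray(s,0,0)[0],ray(t,0,0)[0])
for n,u,v,z in[("b1",220.5,255.5,.05),("b2",255,252,.05),("purple",282,255.5,.05),("gauge",286,218,.014),("small",347,218,.05),("large",396,253.5,.07),("teal",303,248,.05)]: print(n,onz(t,u,v,z).round(3))
for n,u,v in[("b1",231.5,290),("b2",274,269)]: print(n,onz(s,u,v,.05).round(3))
E
```

```text
cams [-0.19439495  0.462398    0.8144547 ] [ 0.43539102 -0.01140754  1.4947055 ]
b1 [0.478 0.196 0.05 ]
b2 [0.491 0.072 0.05 ]
purple [ 0.479 -0.026  0.05 ]
gauge [ 0.62  -0.041  0.014]
small [ 0.616 -0.263  0.05 ]
large [ 0.487 -0.432  0.07 ]
teal [ 0.506 -0.102  0.05 ]
b1 [0.477 0.194 0.05 ]
b2 [0.491 0.069 0.05 ]
```

View pics/t1.png

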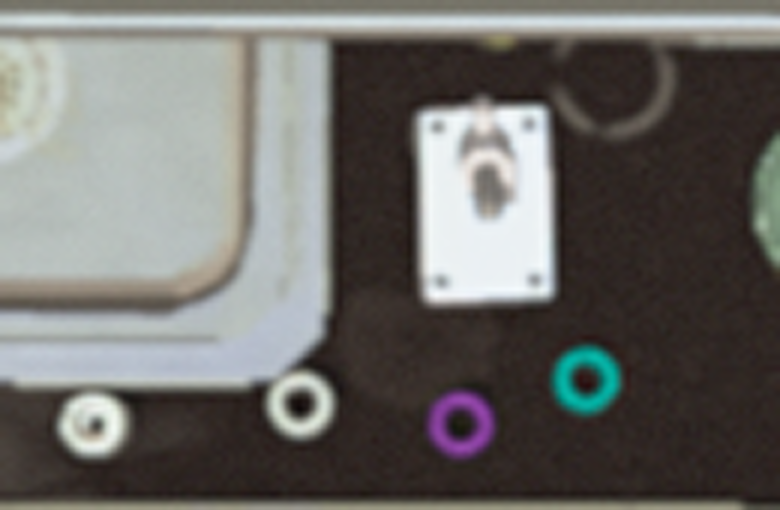

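View pics/s1.png

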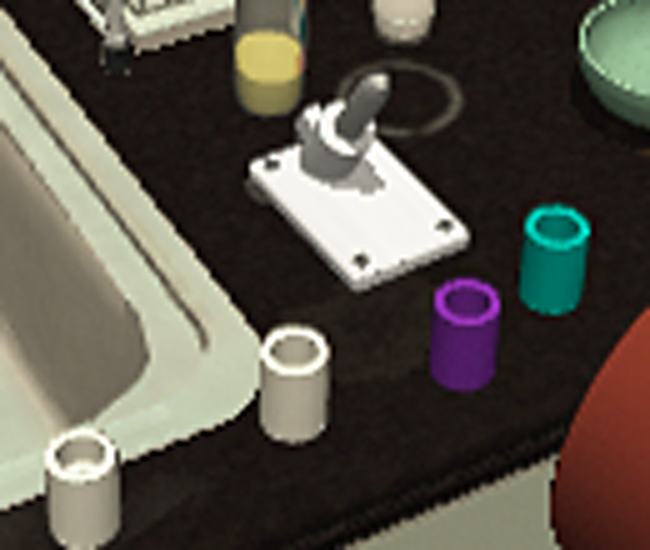

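The left white bushing (top 220,256) shows a disc inside its bore, so it looks flawed. The right one (255,252) has a clear bore, so I'll gauge that one first. The drive keeps the tool vertical, so the bushing has to pivot in a light grip, with the pads across the lean plane, as it slides onto the pin. Next is the pin geometry.

```bash
python3 - <<'E'
from h import *
s=cam("scene");t=cam("top")
T=lambda u,v:(205+u/6-.4,185+v/6-.4); S=lambda u,v:(215+u/5-.4,200+v/5-.4)
for c in[(415,108),(549,104),(553,299),(424,303)]: print("corner",onz(t,*T(*c),.014).round(4))
for c in[(250,168),(362,285),(468,238)]: print("corner s",onz(s,*S(*c),.014).round(4))
tip=tri((t,*T(490,208)),(s,*S(378,80)));print("tip",tip, onz(t,*T(490,208),.1097),onz(s,*S(378,80),.1097))
print("shoulder",onz(t,*T(487,165),.056),onz(s,*S(342,132),.056))
for z in(.6,.8,1.):print("cab",z,onz(t,280,189,z).round(3))
# model overlay
c=np.array([.62,-.041,0]);
E
```

```text
corner [0.6782 0.0055 0.014 ]
corner [ 0.681  -0.0786  0.014 ]
corner [ 0.5583 -0.0808  0.014 ]
corner [ 0.5556 -0.0007  0.014 ]
corner s [0.668  0.0015 0.014 ]
corner s [ 0.5485 -0.0045  0.014 ]
corner s [ 0.5533 -0.0774  0.014 ]
tip [ 0.60262998 -0.0414024   0.1070323 ] [ 0.60350882 -0.03963086  0.1097    ] [ 0.59831697 -0.04113767  0.1097    ]
shoulder [ 0.63635145 -0.03887835  0.056     ] [ 0.62613415 -0.03586921  0.056     ]
cab 0.6 [ 0.614 -0.015  0.6  ]
cab 0.8 [ 0.574 -0.014  0.8  ]
cab 1.0 [ 0.534 -0.014  1.   ]
```

Call:
drive_tool:
  rows:
    - [[0,0,0],0.13]
    - [[0,0,0],0.13]
    - [[0,0,0],0.12]
  jaw: 0.3
  grip_force: 20

```text
t: 0.6
tool_pos: [0.2323, -0.5802, 0.3038]
tool_rot: [-3.141, 0.007, 0.0]
contact_force: [-0.5, 0.7, -0.2]
opening: 0.06
grip_force: 0.0
```

Call:
drive_tool:
  rows:
    - [[0.013,-0.033,0],0]
    - [[0.0185,-0.0455,0],0]
    - [[0.0185,-0.0455,0],0]
    - [[0.0185,-0.0455,0],0]
    - [[0.0185,-0.0455,0],0]
    - [[0.0185,-0.0455,0],0]
    - [[0.0185,-0.0455,0],0]
    - [[0.0185,-0.0455,0],0]
    - [[0.0185,-0.0455,0],0]
    - [[0.0185,-0.0455,0],0]

```text
t: 1.6
tool_pos: [0.4117, -0.1356, 0.3042]
tool_rot: [3.141, 0.001, 0.002]
contact_force: [0.7, -0.9, -0.2]
opening: 0.0596
grip_force: 0.0
```

Call:
drive_tool:
  rows:
    - [[0.0185,-0.0455,0],0]
    - [[0.0185,-0.0455,0],0]
    - [[0.0185,-0.0455,0],0]
    - [[0.015,-0.04,0.02],-0.045]
    - [[0.008,-0.022,0.03],0]
    - [[0,0,0.03],0]
    - [[0,0,0.02],0]
    - [[0,0,0],0]
    - [[0,0,0],0]

```text
t: 2.5
tool_pos: [0.4888, 0.0613, 0.2042]
tool_rot: [-3.141, -0.072, 0.0]
contact_force: [0.5, -0.2, 1.5]
opening: 0.0599
grip_force: 0.0
```

Call:
drive_tool:
  rows:
    - [[0.002,-0.009,0.02],0]
    - [[0,0,0.03],0]
    - [[0,0,0.03],0]
    - [[0,0,0.025],0]
    - [[0,0,0.011],0]
    - [[0,0,0],0]
    - [[0,0,0],0]

```text
t: 3.2
tool_pos: [0.4918, 0.0702, 0.0898]
tool_rot: [3.141, 0.071, 0.005]
contact_force: [-0.1, 0.2, 0.5]
opening: 0.0594
grip_force: 0.0
```

Call:
drive_tool:
  rows:
    - [[0,0,0],0]
    - [[0,0,0],0]
    - [[0,0,0],0]
    - [[0,0,0],0]
    - [[0,0,0],0]
    - [[0,0,0],0]
  jaw: 1
  grip_force: 20

```text
t: 3.8
tool_pos: [0.4918, 0.0704, 0.0899]
tool_rot: [3.141, 0.072, 0.005]
contact_force: [-0.5, 0.1, 6.0]
opening: 0.0356
grip_force: 20.8
```

Call:
drive_tool:
  rows:
    - [[0,0,-0.02],0]
    - [[0,0,-0.04],0]
    - [[0,0,-0.04],0]
    - [[0,0,-0.03],0]
    - [[0.02,0.02,-0.01],0]
    - [[0.025,0.025,0],0]
    - [[0.025,0.025,0],0]
    - [[0.02,0.025,0],0]
    - [[0.01,0.011,0],0]
    - [[0.004,0.006,0],0]

```text
t: 4.8
tool_pos: [0.5999, -0.0375, 0.2277]
tool_rot: [-3.14, -0.07, 0.001]
contact_force: [-0.5, 1.2, -0.7]
opening: 0.0361
grip_force: 20.2
```

Call:
drive_tool:
  rows:
    - [[0.005,0.004,0.01],0]
    - [[0,0,0],0]
    - [[0,0,0],0]

```text
t: 5.1
tool_pos: [0.6037, -0.0396, 0.2169]
tool_rot: [-3.14, -0.073, 0.003]
contact_force: [0.5, 1.5, -0.1]
opening: 0.0357
grip_force: 20.2
```

```bash
python3 - <<'E'
from h import *
s=cam("scene");t=cam("top")
a=cv2.resize(crop(s,245,165,90,85,6),(540,510)); b=cv2.resize(crop(t,255,180,60,60,4),(240,240))
im=np.zeros((510,790,3),np.uint8); im[:,:540]=a; im[:240,545:785]=b
cv2.imwrite("pics/p2.png",im); print(ctrl.get_obs()["tool_pos"])
E
```

```text
[ 0.60407157 -0.03972362  0.21777408]
```

View pics/p2.png

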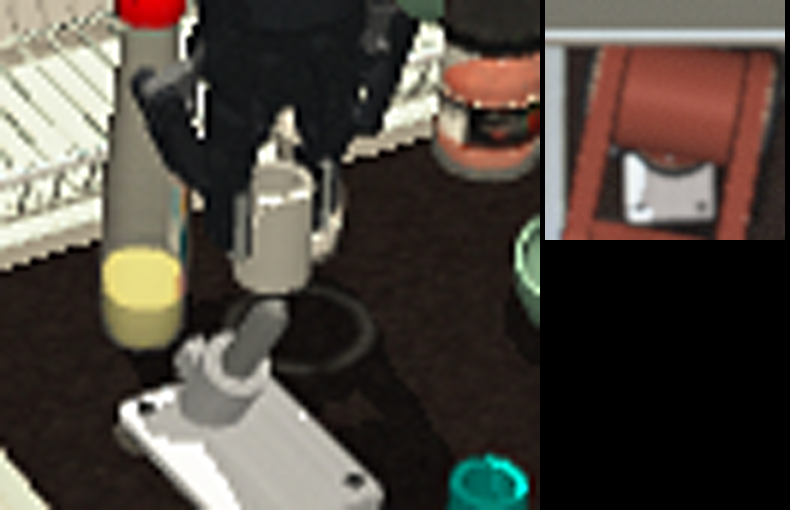

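```bash
python3 - <<'E'
from h import *
s=cam("scene")
S=lambda u,v:(245+u/6-.4,165+v/6-.4)
p=ctrl.get_obs()["tool_pos"]
print("proj bottom", proj(s,[p[0],p[1],p[2]-.09]), S(272,272), onz(s,*S(272,272),p[2]-.09), p)
print("tip",onz(s,*S(274,308),.1097), S(274,308), proj(s,[.601,-.041,.1097]), proj(s,[.632,-.040,.056]))
E
```

```text
proj bottom [288.90027067 209.22646811] (289.93333333333334, 209.93333333333334) [ 0.60007918 -0.04065572  0.12800601] [ 0.60422643 -0.03985917  0.21800601]
tip [ 0.59692524 -0.04051399  0.1097    ] (290.2666666666667, 215.93333333333334) [289.65426155 215.09905622] [283.21316285 224.46057538]
```

In the scene view the bushing bottom is centred near (290,210) and the pin tip near (290,216). The bushing sits 3 mm beyond the tip in x and level in y, which agrees with the estimate. Lowering gently over the tip.

Call:
drive_tool:
  rows:
    - [[0.0015,0.001,0.005],0]
    - [[0,0,0.007],0]
    - [[0,0,0.006],0]
    - [[0,0,0.004],0]
    - [[0,0,0.003],0]
    - [[0,0,0],0]

```text
t: 5.85
tool_pos: [0.6058, -0.0414, 0.1921]
tool_rot: [-3.14, -0.072, 0.002]
contact_force: [1.4, 0.8, 0.1]
opening: 0.0356
grip_force: 20.2
```

Call:
drive_tool:
  rows:
    - [[-0.002,0,0.001],0]
    - [[-0.002,0,0.001],0]
    - [[-0.002,0,0.001],0]
    - [[-0.002,0,0.001],0]
    - [[0,0,0],0]

```text
t: 6.35
tool_pos: [0.5997, -0.0418, 0.1907]
tool_rot: [3.14, 0.072, 0.01]
contact_force: [5.3, 0.5, 0.4]
opening: 0.0358
grip_force: 20.1
```

Call:
drive_tool:
  rows:
    - [[-0.002,0,0.001],0]
    - [[-0.002,0,0.001],0]
    - [[-0.002,0,0.001],0]
    - [[-0.001,0,0.001],0]
    - [[0,0,0],0]

```text
t: 6.85
tool_pos: [0.5923, -0.042, 0.1868]
tool_rot: [3.141, 0.072, 0.007]
contact_force: [3.1, 1.6, 4.0]
opening: 0.0353
grip_force: 20.8
```

```bash
python3 - <<'E'
from h import *
s=cam("scene"); cv2.imwrite("pics/p3.png",crop(s,255,185,75,65,8)); o=ctrl.get_obs();print(o["tool_pos"],o["contact_force"])
E
```

```text
[ 0.59227079 -0.04203971  0.18669604] [3.57186459 2.25793612 4.97424959]
```

View pics/p3.png

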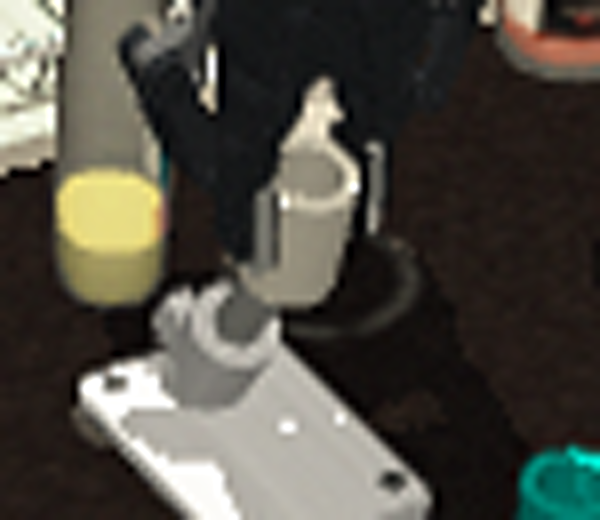

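The bushing is on the pin tip and has tilted most of the way towards the pin's lean, with its top toward the robot at (315,185). I'll go down and let it align.

Call:
drive_tool:
  rows:
    - [[-0.001,0,0.001],0]
    - [[-0.001,0,0.001],0]
    - [[0,0,0.002],0]
    - [[0,0,0.002],0]
    - [[0,0,0.002],0]
    - [[0,0,0],0]

```text
t: 7.5
tool_pos: [0.59, -0.0421, 0.1778]
tool_rot: [-3.141, -0.072, -0.004]
contact_force: [4.9, 1.5, 3.8]
opening: 0.0357
grip_force: 21.0
```

Call:
drive_tool:
  rows:
    - [[0.002,0,0.002],0]
    - [[0.002,0,0.002],0]
    - [[0.002,0,0.0035],0]
    - [[0.002,0,0.0035],0]
    - [[0.001,0,0.002],0]
    - [[0,0,0],0]

```text
t: 8.1
tool_pos: [0.5985, -0.0417, 0.1633]
tool_rot: [-3.141, -0.072, -0.001]
contact_force: [5.3, 1.5, 1.1]
opening: 0.0354
grip_force: 20.8
```

Call:
drive_tool:
  rows:
    - [[0.003,0,0.003],0]
    - [[0.0025,0,0.0035],0]
    - [[0.002,0,0.0035],0]
    - [[0.002,0,0.0035],0]
    - [[0.001,0,0.002],0]
    - [[0,0,0],0]

```text
t: 8.7
tool_pos: [0.6079, -0.0411, 0.1473]
tool_rot: [-3.14, -0.072, 0.004]
contact_force: [-0.3, 1.7, 0.4]
opening: 0.0354
grip_force: 20.7
```

Call:
drive_tool:
  rows:
    - [[0.001,0,0.002],0]
    - [[0.001,0,0.002],0]
    - [[0.001,0,0.0015],0]
    - [[0.0005,0,0.001],0]
    - [[0,0,0],0]
    - [[0,0,0],0]

```text
t: 9.3
tool_pos: [0.6105, -0.0408, 0.1421]
tool_rot: [-3.14, -0.072, 0.008]
contact_force: [-9.1, 2.3, 9.0]
opening: 0.0358
grip_force: 21.7
```

The force now points along the pin at about 12 N, so the bushing is on the shoulder. I'll release so it rests there, and check.

Call:
drive_tool:
  rows:
    - [[0,0,0],0]
    - [[0,0,0],0]
    - [[0,0,0],0]
    - [[0,0,0],0]
    - [[0,0,0],0]
  jaw: 0.45

```text
t: 9.8
tool_pos: [0.6121, -0.0412, 0.1417]
tool_rot: [3.141, 0.072, -0.0]
contact_force: [-0.4, -0.9, -0.0]
opening: 0.0468
grip_force: 0.0
```

Call:
drive_tool:
  rows:
    - [[0,0,0],0]
    - [[0,0,0],0]
    - [[0,0,0],0]
    - [[0,0,0],0]
    - [[0,0,0],0]
    - [[0,0,0],0]
    - [[0,0,0],0]
    - [[0,0,0],0]
    - [[0,0,0],0]
    - [[0,0,0],0]

```text
t: 10.8
tool_pos: [0.6121, -0.0411, 0.1419]
tool_rot: [-3.141, -0.072, -0.0]
contact_force: [-0.3, 0.8, 0.4]
opening: 0.0467
grip_force: 0.0
```

```bash
python3 - <<'E'
from h import *
s=cam("scene"); cv2.imwrite("pics/p4.png",crop(s,255,185,75,65,8)); o=ctrl.get_obs();print(o["tool_pos"],o["contact_force"],o["opening"])
E
```

```text
[ 0.61209762 -0.0411544   0.14191838] [-0.71160945  0.10877324 -0.11324602] 0.047045067690782656
```

View pics/p4.png

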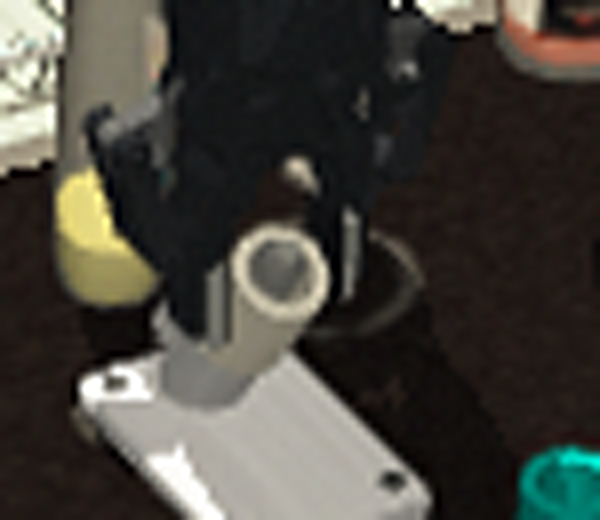

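The bushing is resting on the shoulder with the pin running through its bore (rim at crop (282,272)). It stayed there over 1.5 s, so this is the good one. Re-gripping and drawing it off along the pin.

Call:
drive_tool:
  rows:
    - [[0,0,0],0]
    - [[0,0,0],0]
    - [[0,0,0],0]
    - [[0,0,0],0]
    - [[0,0,0],0]
  jaw: 1
  grip_force: 25

```text
t: 11.35
tool_pos: [0.6121, -0.0411, 0.142]
tool_rot: [3.141, 0.072, 0.0]
contact_force: [-0.5, -0.9, 1.1]
opening: 0.0355
grip_force: 26.5
```

Call:
drive_tool:
  rows:
    - [[-0.002,0,-0.0035],0]
    - [[-0.004,0,-0.007],0]
    - [[-0.004,0,-0.007],0]
    - [[-0.004,0,-0.007],0]
    - [[-0.004,0,-0.007],0]
    - [[-0.004,0,-0.007],0]
    - [[-0.004,0,-0.007],0]
    - [[-0.004,0,-0.007],0]
    - [[-0.004,0,-0.007],0]
    - [[-0.004,0,-0.007],0]

```text
t: 12.35
tool_pos: [0.5737, -0.0429, 0.2089]
tool_rot: [3.141, 0.072, -0.001]
contact_force: [0.2, 0.2, -0.1]
opening: 0.0356
grip_force: 26.2
```

Call:
drive_tool:
  rows:
    - [[0,0.01,-0.03],0]
    - [[-0.01,0.035,-0.02],0]
    - [[-0.012,0.045,0],0]
    - [[-0.012,0.045,0],0]
    - [[-0.012,0.045,0],0]
    - [[-0.012,0.045,0],0]
    - [[-0.012,0.045,0],0]
    - [[-0.012,0.045,0],0]
    - [[-0.012,0.04,0],0]
    - [[-0.0105,0.03,0],0]

```text
t: 13.35
tool_pos: [0.4862, -0.4346, 0.2587]
tool_rot: [3.141, 0.07, -0.0]
contact_force: [0.7, -0.0, 0.0]
opening: 0.0356
grip_force: 26.3
```

Call:
drive_tool:
  rows:
    - [[0,0,0.02],0]
    - [[0,0,0.02],0]
    - [[0,0,0],0]

```text
t: 13.65
tool_pos: [0.4857, -0.4312, 0.2147]
tool_rot: [-3.135, -0.071, 0.007]
contact_force: [-0.1, -0.0, -0.6]
opening: 0.0355
grip_force: 26.2
```

```bash
python3 - <<'E'
from h import *
t=cam("top");s=cam("scene"); im=np.zeros((480,800,3),np.uint8);a=crop(t,325,190,110,100,4);b=crop(s,320,160,90,90,4)
im[:400,:440]=a; im[:360,440:]=b; cv2.imwrite("pics/p5.png",im); print(ctrl.get_obs()["tool_pos"])
E
```

```text
[ 0.48714173 -0.43201416  0.21831568]
```

View pics/p5.png

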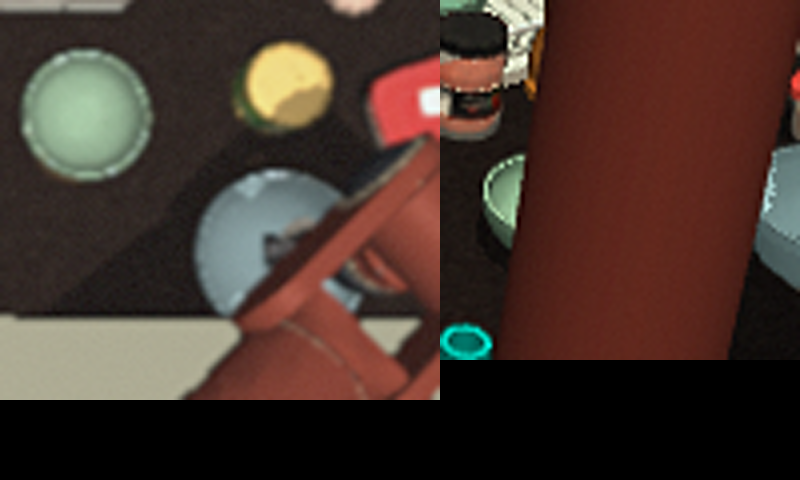

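The tool is over the pale blue large bowl, centred near top crop (275,245). Lowering and releasing.

Call:
drive_tool:
  rows:
    - [[-0.005,0,0.02],0]
    - [[-0.003,0,0.025],0]
    - [[0,0,0.025],0]
    - [[0,0,0.015],0]
    - [[0,0,0.01],0]
    - [[0,0,0.005],0]
    - [[0,0,0],0]

```text
t: 14.45
tool_pos: [0.4796, -0.4327, 0.1187]
tool_rot: [3.141, 0.072, 0.0]
contact_force: [-0.0, -0.5, -0.6]
opening: 0.0356
grip_force: 26.3
```

Call:
drive_tool:
  rows:
    - [[0,0,0],0]
    - [[0,0,0],0]
    - [[0,0,0],0]
    - [[0,0,0],0]
    - [[0,0,0],0]
  jaw: 0.4

```text
t: 14.95
tool_pos: [0.4795, -0.4327, 0.1187]
tool_rot: [3.14, 0.072, 0.0]
contact_force: [-0.2, -0.7, -0.4]
opening: 0.0514
grip_force: 0.0
```

Call:
drive_tool:
  rows:
    - [[0,0,-0.01],0]
    - [[0,0,-0.02],0]
    - [[0,0,-0.03],0]
    - [[0,0,-0.04],0]
    - [[0,0,-0.04],0]
    - [[0,-0.02,-0.02],0]
    - [[0,-0.04,0],0]
    - [[0,-0.045,0],0]
    - [[0,-0.045,0],0]
    - [[0,-0.045,0],0]

```text
t: 15.95
tool_pos: [0.4701, -0.2363, 0.2793]
tool_rot: [3.14, 0.071, 0.002]
contact_force: [-0.0, 0.7, -0.9]
opening: 0.0513
grip_force: 0.0
```

Call:
drive_tool:
  rows:
    - [[0.003,-0.045,0],0]
    - [[0.003,-0.045,0],0]
    - [[0.003,-0.045,0],0]
    - [[0.003,-0.045,0],0]
    - [[0.003,-0.045,0],0]
    - [[0.003,-0.045,0],0]
    - [[0.003,-0.045,0],0]
    - [[0.003,-0.045,0],0]
    - [[0.002,-0.043,0.02],0]
    - [[0.001,-0.03,0.03],0]

```text
t: 16.95
tool_pos: [0.4787, 0.1989, 0.2315]
tool_rot: [-3.139, -0.075, -0.011]
contact_force: [0.3, -0.8, 0.6]
opening: 0.0512
grip_force: 0.0
```

Call:
drive_tool:
  rows:
    - [[0,0,0.03],0]
    - [[0,0,0.01],0]
    - [[0,0,0],0]
    - [[0,0,0],0]
  jaw: 0.3

```text
t: 17.35
tool_pos: [0.4784, 0.1956, 0.19]
tool_rot: [-3.14, -0.07, -0.003]
contact_force: [0.5, 0.1, 0.6]
opening: 0.0601
grip_force: 0.0
```

```bash
python3 - <<'E'
from h import *
t=cam("top");s=cam("scene"); im=np.zeros((560,800,3),np.uint8);a=crop(t,325,190,100,90,4);b=crop(s,205,235,70,80,7)[:, :440]
im[:360,:400]=a; im[:560,400:]=b[:,:400]; cv2.imwrite("pics/p6.png",im); p=ctrl.get_obs()["tool_pos"];print(p,proj(s,[p[0],p[1],.05]))
E
```

```text
[0.47887835 0.19563151 0.19070058] [230.74301454 289.82737333]
```

View pics/p6.png

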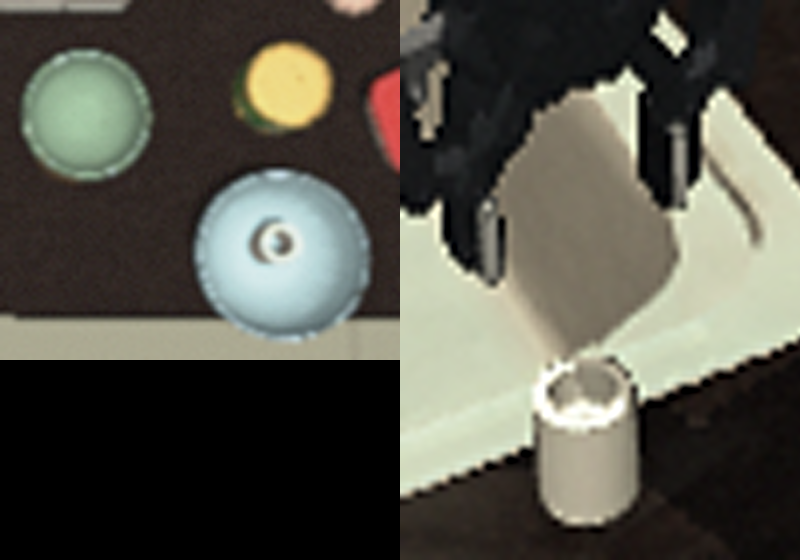

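The good bushing stands in the large bowl (crop (277,242)). The flawed one's top is at scene (231,290), in line with the tool. Descending to grip it.

Call:
drive_tool:
  rows:
    - [[0,0,0.02],0]
    - [[0,0,0.03],0]
    - [[0,0,0.03],0]
    - [[0,0,0.02],0]
    - [[0,0,0],0]
    - [[0,0,0],0]

```text
t: 18.05
tool_pos: [0.4786, 0.1958, 0.0898]
tool_rot: [-3.14, -0.071, -0.003]
contact_force: [0.6, 0.5, -0.2]
opening: 0.06
grip_force: 0.0
```

Call:
drive_tool:
  rows:
    - [[0,0,0],0]
    - [[0,0,0],0]
    - [[0,0,0],0]
    - [[0,0,0],0]
    - [[0,0,0],0]
    - [[0,0,0],0]
  jaw: 1
  grip_force: 30

```text
t: 18.65
tool_pos: [0.4792, 0.1963, 0.0908]
tool_rot: [-3.14, -0.072, -0.006]
contact_force: [0.3, 0.3, 7.0]
opening: 0.0356
grip_force: 30.6
```

Call:
drive_tool:
  rows:
    - [[0,0,-0.02],0]
    - [[0,0,-0.04],0]
    - [[0,0,-0.045],0]
    - [[0,0,-0.04],0]
    - [[0.004,0.02,-0.015],0]
    - [[0.01,0.04,0],0]
    - [[0.011,0.045,0],0]
    - [[0.011,0.045,0],0]
    - [[0.011,0.045,0],0]
    - [[0.011,0.045,0],0]

```text
t: 19.65
tool_pos: [0.5467, -0.0429, 0.2489]
tool_rot: [3.141, 0.072, 0.001]
contact_force: [-0.4, 0.4, -1.0]
opening: 0.0357
grip_force: 30.2
```

Call:
drive_tool:
  rows:
    - [[0.011,0.045,0],0]
    - [[0.011,0.045,0],0]
    - [[0.011,0.045,0],0]
    - [[0.011,0.045,0],0]
    - [[0.01,0.03,0],0]
    - [[0.004,0.015,0.02],0]
    - [[0,0,0.03],0]
    - [[0,0,0],0]
    - [[0,0,0],0]

```text
t: 20.55
tool_pos: [0.6143, -0.2628, 0.1979]
tool_rot: [-3.14, -0.072, 0.003]
contact_force: [-0.1, 0.3, -0.2]
opening: 0.0355
grip_force: 30.2
```

Call:
drive_tool:
  rows:
    - [[0.001,0,0.025],0]
    - [[0,0,0.025],0]
    - [[0,0,0.02],0]
    - [[0,0,0.012],0]
    - [[0,0,0.007],0]
    - [[0,0,0.004],0]
    - [[0,0,0],0]
    - [[0,0,0],0]

```text
t: 21.35
tool_pos: [0.6164, -0.2635, 0.1067]
tool_rot: [3.14, 0.072, 0.003]
contact_force: [1.6, -0.7, -0.7]
opening: 0.0354
grip_force: 30.2
```

Call:
drive_tool:
  rows:
    - [[0,0,0],0]
    - [[0,0,0],0]
    - [[0,0,0],0]
    - [[0,0,0],0]
    - [[0,0,0],0]
  jaw: 0.47

```text
t: 21.85
tool_pos: [0.6158, -0.2632, 0.1055]
tool_rot: [3.141, 0.072, 0.0]
contact_force: [0.8, -0.3, -1.2]
opening: 0.0451
grip_force: 0.0
```

Call:
drive_tool:
  rows:
    - [[0,0,-0.01],0]
    - [[0,0,-0.02],0]
    - [[0,0,-0.03],0]
    - [[0,0,-0.04],0]
    - [[0,0,-0.04],0]
    - [[-0.01,-0.03,0],0]
    - [[-0.03,-0.035,0],0]
    - [[-0.03,-0.035,0],0]
    - [[-0.03,-0.035,0],0]
    - [[-0.02,-0.035,0],0]

```text
t: 22.85
tool_pos: [0.4864, -0.0977, 0.2459]
tool_rot: [3.141, 0.071, 0.001]
contact_force: [0.9, 0.8, 0.1]
opening: 0.0452
grip_force: 0.0
```

Call:
drive_tool:
  rows:
    - [[-0.02,-0.04,0],0]
    - [[0,-0.045,0],0]
    - [[0,-0.045,0],0]
    - [[0,-0.04,0],0]
    - [[0,0,0],0]
    - [[0,0,0],0]

```text
t: 23.45
tool_pos: [0.4603, 0.0706, 0.2461]
tool_rot: [3.14, 0.075, 0.002]
contact_force: [-0.5, -0.2, 0.0]
opening: 0.0452
grip_force: 0.0
```

```bash
python3 - <<'E'
from h import *
t=cam("top"); cv2.imwrite("pics/p7.png",crop(t,200,180,260,100,3)); o=ctrl.get_obs();print(o["t"],o["tool_pos"],o["contact_force"])
E
```

```text
23.5 [0.46045174 0.06982707 0.24596927] [ 0.4242122  -0.44352802 -0.84633199]
```

View pics/p7.png

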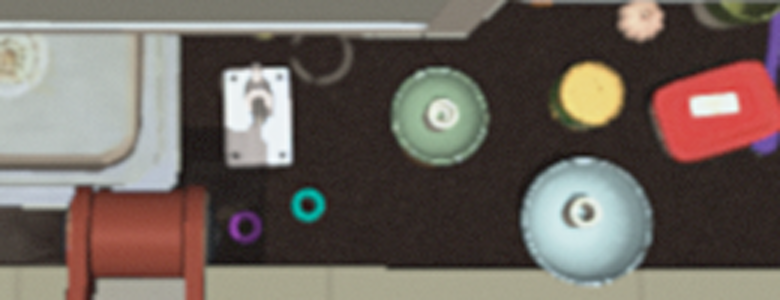

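Each bushing stands in its bowl: flawed in green (440,115), good in blue (583,212). Nothing else has moved and the arm is clear.

```bash
python3 -c "
from station import ctrl
print(ctrl.finish_job())"
```

```text
the job is handed in; nothing more can be done
None
```

I handed the job in at about 23.5 s: the good bushing was slid onto the pin's shoulder, held there about 1.5 s, and is now in the large bowl; the other is in the small bowl, judged flawed from the narrowing visible in its bore and not tried on the pin.

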